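# Load-test a batch of battery cells

### The job

Lay every loose capped cell from the left of the bench into the tester, one to a bay, while the tester is still off; then flip its toggle over to on (away from you), twist the black start key clockwise to its stop, hold it there for about a second and let it spring fully back. Flip the toggle back to off before you take any cell out, then lay all the cells flat in the black tray on the right, none on top of another, and leave the other things on the bench where they are.

Things in the scene. Friction and masses are not known exactly. Their poses are not given: they have to be found in the camera images.
- tester: fixed grey cell tester, 192 mm deep (its x, away from the robot) by 188 mm wide (its y, to the left); origin on the bench under its middle. Front half: open bed whose floor is 20 mm above the bench, with three bays side by side 60 mm apart; rear half (its x from -9 to +95 mm): control panel, top 50 mm above the bench, carrying the toggle on the right and the start key on the left. It does not move
- toggle (a joint): bat toggle switch on the tester, rad: 0 = off, leaning 0.45 rad toward the front of the tester (its -x); 0.9 = on, leaning 0.45 rad toward the back (+x). It snaps over by itself beyond 0.45 (upright); about 1.5 N at the tip
- toggle_tip (a point): tip of the steel toggle bat (round, 6 mm shaft, 9 mm head), 36 mm from its pivot, moves with it
- toggle_pivot (a point): pivot of the toggle, 52 mm above the bench, at (48, -50) mm in the tester's x, y; axes as the tester's; the panel round it is free for 80 mm to the key
- start_key (a joint): spring-return start key, rad: 0 = rest, 1.05 = stop; grows as it is turned clockwise seen from above. Spring torque 0.024 N m at rest to 0.087 N m at the stop; springs back to 0 when released
- key_grip (a point): middle of the start key's grip, on its vertical axis, 78 mm above the bench: a black bar 38 mm long (along this point's x axis), 10 mm thick (y) and 30 mm high, reaching 10 mm above this point and 20 mm below it; turns with the key. At rest the bar lies along the tester's x. A flat 16 mm radius bezel lies below it, 24 mm below this point
- bay_0 (a point): centre of the tester's right bay, where the centre of a properly loaded cell lies (37 mm above the bench, 17 mm above the bed floor); the cell lies along the tester's x. End stops (the front one to 18 mm above the bed floor) leave 82 mm for the 70 mm cell; low cheeks, 11 mm high, beside the end caps only, leave 42 mm for the 34 mm caps; within 22 mm of the bay's centre along x there are no cheeks
- bay_1 (a point): centre of the tester's middle bay, where the centre of a properly loaded cell lies (37 mm above the bench, 17 mm above the bed floor); the cell lies along the tester's x. End stops (the front one to 18 mm above the bed floor) leave 82 mm for the 70 mm cell; low cheeks, 11 mm high, beside the end caps only, leave 42 mm for the 34 mm caps; within 22 mm of the bay's centre along x there are no cheeks
- bay_2 (a point): centre of the tester's left bay, where the centre of a properly loaded cell lies (37 mm above the bench, 17 mm above the bed floor); the cell lies along the tester's x. End stops (the front one to 18 mm above the bed floor) leave 82 mm for the 70 mm cell; low cheeks, 11 mm high, beside the end caps only, leave 42 mm for the 34 mm caps; within 22 mm of the bay's centre along x there are no cheeks
- tray: loose black open tray, 218 (its x) x 118 (its y) x 24 mm high, walls and floor 4 mm thick, about 0.5 kg; origin under its middle, on the bench. Room for three cells side by side, lying along its y, 60 mm apart along its x
- cell_0_center (a point): battery cell lying on its side, about 26 mm diameter, with a black square cap on each end (each cap 34 x 34 mm, 12 mm long along the cell; 70 mm overall, so 46 mm of bare round cell between the caps); weighs about 0.1 kg. This point is its centre, 17 mm above what it lies on when lying on a side face; its x axis runs along the cell, both ends and all four sides are alike. None from the start on if this cell is absent in this run
- cell_1_center (a point): battery cell lying on its side, about 26 mm diameter, with a black square cap on each end (each cap 34 x 34 mm, 12 mm long along the cell; 70 mm overall, so 46 mm of bare round cell between the caps); weighs about 0.1 kg. This point is its centre, 17 mm above what it lies on when lying on a side face; its x axis runs along the cell, both ends and all four sides are alike. None from the start on if this cell is absent in this run
- cell_2_center (a point): battery cell lying on its side, about 26 mm diameter, with a black square cap on each end (each cap 34 x 34 mm, 12 mm long along the cell; 70 mm overall, so 46 mm of bare round cell between the caps); weighs about 0.1 kg. This point is its centre, 17 mm above what it lies on when lying on a side face; its x axis runs along the cell, both ends and all four sides are alike. None from the start on if this cell is absent in this run
- cell_3_center (a point): battery cell lying on its side, about 26 mm diameter, with a black square cap on each end (each cap 34 x 34 mm, 12 mm long along the cell; 70 mm overall, so 46 mm of bare round cell between the caps); weighs about 0.1 kg. This point is its centre, 17 mm above what it lies on when lying on a side face; its x axis runs along the cell, both ends and all four sides are alike. None from the start on if this cell is absent in this run
- tape_black: roll of black tape, 64 mm diameter, 18 mm high; bystander, leave alone. Origin at the centre of its underside
- copper_link_1: flat copper link, 18 x 64 x 6 mm; bystander, leave alone. Origin at the centre of its underside
- spacer_block: white spacer block, 27 x 56 x 20 mm; bystander, leave alone. Origin at the centre of its underside
- multimeter: yellow and black multimeter, 140 x 72 x 43 mm; bystander, leave alone. Origin at the centre of its underside
- screwdriver_blue: screwdriver with a blue handle, 163 mm long; bystander, leave alone. Origin at the centre of its underside
- nickel_reel: grey flat reel of strip, 68 mm diameter, 9 mm high; bystander, leave alone. Origin at the centre of its underside
- flux_bottle: white dropper bottle with a blue cap, 39 mm diameter, 94 mm high; bystander, leave alone. Origin at the centre of its underside
Not all that is in view belongs to the job. What is shaped like the part that bears cell_1_center but purple or red is not meant.

How it is judged:
By the outcome, as a careful person would: the job done as asked, in the order asked, and still so for the second after the job is handed in, with the robot touching nothing.
Of cell_0, cell_1, cell_2, cell_3 only 2 to 3 are there at a start; the rules pass over those that are not, and their reading is None.
At some moment in a run one of tray, cell_0, cell_1, cell_2, cell_3 may be knocked a few centimetres aside while the robot is not near it.
Once in a run the grip may slacken for a moment while it holds something.
It also fails if it takes over 210 s, if anything falls off the work surface, if the arm or the gripper's body presses on something with over 40 N, if the wrist force passes 120 N, or if a joint passes its speed limit or range.

### The arm

A 6-joint arm with a two-finger parallel gripper is mounted at the origin on a cart in front of the work surface, level with it; the furniture and walls round the work are solid. World frame = base frame: x ahead of the robot, y to its left, z up, the work surface at z = 0. Lengths are in m, angles in rad, forces in N, time in s.
With the tool pointing down it reaches from about 0.325 to 0.9 m from the base axis. Payload 6.1 kg.
Tool frame: the origin (TCP) lies midway between the tips of the shut fingers; the grasp point (between the pads) lies 19 mm behind it; z points along the fingers, y is the line along which they close (so a half turn about z gives the same grasp; the last joint's range is limited). The gripper opens to 85 mm and grips with 20 to 120 N. Pads are 22 mm wide; open, the fingers measure 114 mm over their backs; the gripper's body (76 mm by 85 mm) begins 54 mm behind the grasp point. The pads swing forward as they close: fully open they stand 13 mm farther back than shut.
Start: joints at [-1.299, 0.22, 1.526, -0, 1.395, -0.126], TCP at [0.242, -0.576, 0.231] pointing down, gripper open.
Joint ranges: [-2.98, 2.98], [-0.91, 2.08], [0.09, 2.57], [-1.24, 4.39], [0.2, 2.65], [-2.68, 2.68]. Speed limits (rad/s): [2.57, 2.57, 3.01, 3.14, 3.14, 3.14].

### API

Orientations are given as [roll, pitch, yaw] about the fixed x, y, z axes, in that order (R = Rz(yaw) Ry(pitch) Rx(roll)).
In Python, from plant import movep, move_l, set_joints, gripper_to, hold, inverse_kinematics, observe, get_image, get_calibration, Unreachable, job_done gives the robot as it stands. Calls block until the motion is done:
- movep(position, orientation): joint-space move of the TCP to a pose.
- move_l(position, feed=0.15, rotation=None, max_force=None): straight line of the TCP; rotation=None keeps the orientation; feed is the mean speed in m/s. With max_force (N) it stops when the force on the tool has changed by that much, and returns True; else False.
- set_joints(angles): joint-space move.
- gripper_to(opening, f_grip=None): finger opening in m; f_grip is the grip in N (None keeps the last); returns when the fingers have stopped.
- hold(seconds).
- inverse_kinematics(position, orientation): joint angles nearest the present ones, or None.
- observe(): the state.
- get_image(name): name is "scene" or "top" or "wrist"; returns (picture, depth): 480x640x3 uint8, red, green, blue; 480x640 float32, m along the optical axis (not along the pixel's ray), 0 where there is no reading.
- get_calibration(name): a dict with "intrinsics" (3x3 intrinsics, pixels), "world_from_camera" (4x4, takes a point from camera to world coordinates). Camera axes: x right, y down, z forward; pixel columns grow to the right and rows downward; lengths in m; the calibration is good to about 2 mm. A picture is of the moment at which its call begins: read the wrist's pose just before it. get_calibration takes no time and is no camera call; for the wrist camera it gives the pose at the moment of the call.
A pose or a line that the arm cannot do raises Unreachable and nothing moves.
- job_done(): hands the job in; it is judged then, once.
The state is a dict: "time_s": time; "q": joint angles; "joint_velocities": joint speeds; "joint_torque": joint torques, N m; "eef_pos": TCP position; "tcp_rot": TCP orientation; "ft_force": force on the tool from outside, world axes, zero at the start; "torque": the same for the moment, N m; "opening": finger opening in m; "grasp_force": force on a finger pad.
Only numpy, scipy, OpenCV 4.12 (cv2) and the standard library are available. Lean on these libraries where they do the work, as an engineer would, in place of code of your own. Each camera call takes 0.05 s, during which the arm holds its last target. There are 200 camera calls.

## Working session

There is one attempt and no reset: what is moved stays moved. The work goes in short steps, each a Python script; the robot and the scene stay as the last script left them, time stands still between calls to the robot, and variables do not carry over. Pictures are saved under pics/ and viewed, at most 14 in all, crops included, and the job is handed in when it is done.

```bash
ls; mkdir -p pics
python3 - <<'E'
from plant import *
import cv2
for n in("top","scene"):
    p,d=get_image(n); cv2.imwrite(f"pics/{n}0.png",p[:,:,::-1]); c=get_calibration(n); print(n,c,d.min(),d.max())
import numpy as np
print(observe())
E
```

```text
pics
top {'intrinsics': array([[509.99946498,   0.        , 319.25472751],
       [  0.        , 509.99946498, 237.85433553],
       [  0.        ,   0.        ,   1.        ]]), 'world_from_camera': array([[-0.00575497, -0.9973863 ,  0.072024  ,  0.45644809],
       [-0.99985901,  0.00460313, -0.01614813, -0.11778682],
       [ 0.01577439, -0.07210678, -0.99727217,  1.37783676],
       [ 0.        ,  0.        ,  0.        ,  1.        ]])} 0.0 2.4037566
scene {'intrinsics': array([[435.68905842,   0.        , 321.00911704],
       [  0.        , 435.68905842, 239.96193101],
       [  0.        ,   0.        ,   1.        ]]), 'world_from_camera': array([[-0.58815882, -0.46217309,  0.66367555, -0.40512428],
       [-0.80857709,  0.35278819, -0.47089657,  0.55480298],
       [-0.01650118, -0.81359481, -0.58119806,  0.92865368],
       [ 0.        ,  0.        ,  0.        ,  1.        ]])} 0.0 3.9999611
{'time_s': 0.1, 'q': array([-1.29909945e+00,  2.21143393e-01,  1.52750342e+00,  4.72011909e-05,
        1.39470669e+00, -1.26105152e-01]), 'joint_velocities': array([-0.00175556, -0.00301241, -0.0021414 , -0.00128447,  0.00087019,
       -0.00102498]), 'joint_torque': array([ 1.40698496e-03, -4.98244107e+01, -3.90546727e+01, -8.64034382e-05,
        5.61174005e-03, -1.67000973e-07]), 'eef_pos': array([ 0.24198065, -0.57566259,  0.23030748]), 'tcp_rot': array([-3.13985163e+00, -2.67552003e-04,  3.97793491e-01]), 'ft_force': array([-0.00053272, -0.00950783,  0.04192916]), 'torque': array([-0.00061189, -0.01679219,  0.054219  ]), 'grasp_force': 0.0, 'opening': 0.08499376465513633}
```

View pics/top0.png

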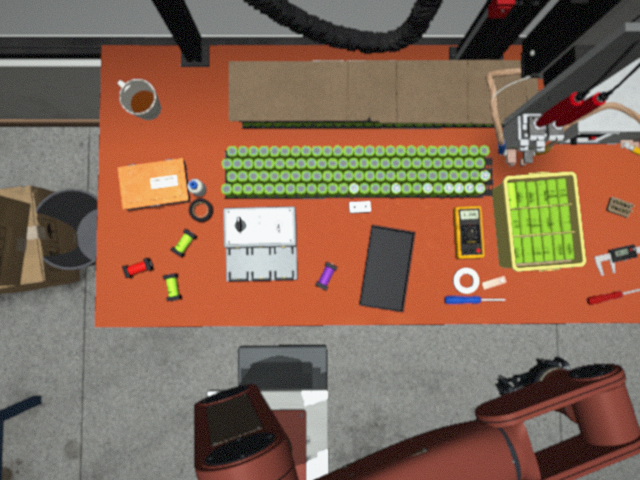

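View pics/scene0.png

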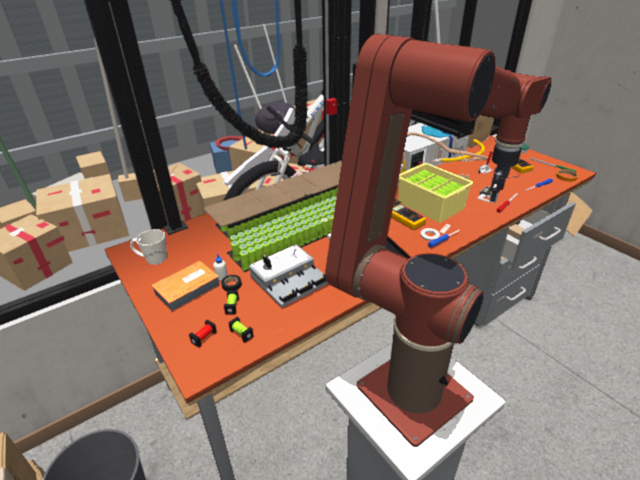

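The top view shows the capped, cell-shaped parts at (184,242) green, (173,286) green, (138,268) red and (326,276) purple. Only the two greens fit; red and purple are excluded by the task. The tester is at (260,244) and the tray at (387,268). Next I measure them and confirm with one enlarged crop.

```bash
cat > h.py <<'E'
from plant import *
import numpy as np, cv2
def cloud(d,c):
    K=c["intrinsics"];T=c["world_from_camera"]
    v,u=np.mgrid[:480,:640]
    P=np.stack([(u-K[0,2])/K[0,0]*d,(v-K[1,2])/K[1,1]*d,d],-1)
    return P@T[:3,:3].T+T[:3,3]
def ray(uv,z,c):
    K=c["intrinsics"];T=c["world_from_camera"]
    uv=np.atleast_2d(uv).astype(float)
    r=np.c_[(uv-K[:2,2])/[K[0,0],K[1,1]],np.ones(len(uv))]@T[:3,:3].T
    return T[:3,3]+r*((z-T[2,3])/r[:,2])[:,None]
def rect(P):
    """center, long-axis angle mod pi, dims (long, short) of xy points"""
    (x,y),(w,h),a=cv2.minAreaRect((P[:,:2]*1000).astype(np.float32))
    a=np.radians(a)
    if h>w:w,h,a=h,w,a+np.pi/2
    a=(a+np.pi/2)%np.pi-np.pi/2
    return np.r_[x/1000,y/1000],a,(w,h)
def blobs(m,minarea):
    n,l,s,ce=cv2.connectedComponentsWithStats(m.astype(np.uint8))
    return [(l==i) for i in range(1,n) if s[i,4]>=minarea]
def green(p):
    H=cv2.cvtColor(p,cv2.COLOR_RGB2HSV)
    return (H[...,0]>28)&(H[...,0]<50)&(H[...,1]>130)&(H[...,2]>90)
def dark(p): return p.max(-1)<75
E
python3 - <<'E'
from h import *
p,d=get_image("top");c=get_calibration("top");W=cloud(d,c)
u,v=np.meshgrid(range(640),range(480))
box=lambda a,b,e,f:(u>a)&(u<b)&(v>e)&(v<f)
print("bench z",np.median(W[box(100,220,300,320)][:,2]))
for b in blobs(green(p)&box(100,420,198,325),20):
    uv=np.argwhere(b)[:,::-1]; print("cell",uv.mean(0),len(uv),rect(ray(uv,.022,c)))
m=(W[...,2]>.044)&(W[...,2]<.056)&box(215,305,200,290)
for b in blobs(m,300): print("panel",b.sum(),np.argwhere(b).mean(0)[::-1],rect(ray(np.argwhere(b)[:,::-1],.05,c)),np.median(W[b][:,2]))
for b in blobs(dark(p)&box(350,425,215,320),300):
    print("tray",rect(ray(np.argwhere(b)[:,::-1],.024,c)))
for uv in [(240,226)]: print("key",ray(uv,.088,c))
cv2.imwrite("pics/crop1.png",cv2.resize(p[200:310,110:350],None,fx=3.3,fy=3.3,interpolation=cv2.INTER_CUBIC)[:,:,::-1])
E
```

```text
bench z -0.0007573476920632594
cell [183.36956522 242.82065217] 184 (array([0.54226733, 0.2209373 ]), np.float64(-0.599707658495019), (50.37455749511719, 26.040922164916992))
cell [172.02116402 286.45502646] 189 (array([0.4277605 , 0.24863556]), np.float64(0.21207464155892564), (50.04411315917969, 26.153240203857422))
panel 2628 [260.00494673 226.44330289] (array([0.58383466, 0.01618736]), np.float64(-1.5631212624607076), (185.47015380859375, 104.34384155273438)) 0.04996675173967513
tray (array([ 0.47311023, -0.31867053]), np.float64(-0.1676738206538797), (211.71066284179688, 114.61431884765625))
key [[0.58064571 0.06201221 0.088     ]]
```

View pics/crop1.png

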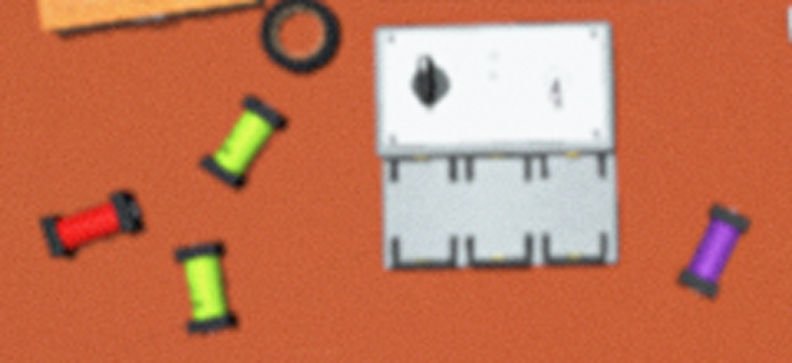

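The crop confirms the two green, black-capped cells at top pixels (183,243) and (172,286). It also shows the tester, with its key at about (240,226) and its toggle at about (279,227). I'll look at the tester and the cells from close by with the wrist camera.

Run:
```python
from h import *
p,d=get_image("top");c=get_calibration("top");W=cloud(d,c)
for x in (.62,.64,.66,.68,.70): 
    m=(abs(W[...,0]-x)<.01)&(abs(W[...,1]-.0)<.12); print(x,W[m][:,2].max())
movep([.35,-.45,.32],[np.pi,0,0]); movep([.50,.016,.30],[np.pi,0,0])
c=get_calibration("wrist");p,d=get_image("wrist");W=cloud(d,c)
np.savez("w1.npz",p=p,d=d,K=c["intrinsics"],T=c["world_from_camera"])
cv2.imwrite("pics/w1.png",p[:,:,::-1]); print(observe()["q"],observe()["time_s"])
```

```text
0.62 0.05836215967995173
0.64 0.057652289313762095
0.66 0.07266500750625693
0.68 0.07432304047993532
0.7 0.07449348345282103
[-1.27564962e-01 -1.19942174e-01  1.75206417e+00 -2.67498213e-04
  1.50951744e+00  1.44466418e+00] 2.8083
```

View pics/w1.png

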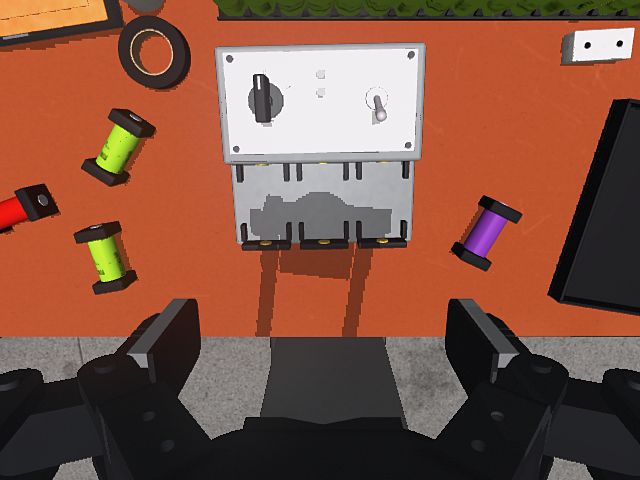

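The wrist view shows the panel top with corners near (217,48), (424,44) and (421,160). The key bar is at (262,97), the toggle tip at (381,115), and the three bays are centred near (265,203), (322,202) and (383,201). The toggle leans towards the robot, so it is off.

Run:
```python
from h import *
f=np.load("w1.npz");p,d=f["p"],f["d"];c={"intrinsics":f["K"],"world_from_camera":f["T"]};W=cloud(d,c)
m=(W[...,2]>.046)&(W[...,2]<.053); m[:35]=0;m[170:]=0;m[:,:205]=0;m[:,435:]=0
b=max(blobs(m,500),key=np.sum); print("panel",rect(W[b]),np.median(W[b][:,2]))
for n,uv,z in [("front",(265,242),.03),("front",(324,241),.03),("front",(382,240),.03)]: print(n,ray(uv,z,c).round(4),W[uv[1],uv[0]])
u,v=np.meshgrid(range(640),range(480))
k=(W[...,2]>.082)&(W[...,2]<.095)&(u<300)&(u>230)&(v>60)&(v<140);print("key",rect(W[k]),k.sum())
k=(W[...,2]>.074)&(W[...,2]<.095)&(u>350)&(u<410)&(v>60)&(v<140);print("toggle",W[k].mean(0),k.sum())
for x in blobs(green(p)&(v>100)&(u<200),100):
    print("cell",rect(ray(np.argwhere(x)[:,::-1],.022,c)),W[x].mean(0))
dk=(p.max(-1)<75)
# bed floor extents along x at y bays
m=(abs(W[...,2]-.02)<.004)&(u>225)&(u<420)&(v>150)&(v<245)
P=W[m];print("bed",P.min(0),P.max(0))
```

```text
panel (array([0.58290497, 0.01706844]), np.float64(-1.5507661492012197), (188.20562744140625, 104.0066909790039)) 0.05119332074516264
front [[0.4474 0.0757 0.03  ]] [0.4491456  0.07484836 0.03611482]
front [[0.4484 0.0141 0.03  ]] [0.45020678 0.01414792 0.03625873]
front [[ 0.4494 -0.0464  0.03  ]] [ 0.45124244 -0.04541682  0.03631765]
key (array([0.58689886, 0.06706017]), np.float64(0.019306315845231126), (37.652427673339844, 10.18942928314209)) 612
toggle [ 0.57480894 -0.03256693  0.08583948] 141
cell (array([0.54111456, 0.22263469]), np.float64(-0.6226704320990919), (47.66797637939453, 25.839351654052734)) [0.54242972 0.21887304 0.02940467]
cell (array([0.42538608, 0.24865936]), np.float64(0.1785749046543872), (47.893287658691406, 27.41663360595703)) [0.42875279 0.24553278 0.02935347]
bed [ 0.44196947 -0.07917175  0.01641989] [0.53008691 0.10971175 0.02399449]
```

```bash
cat >> h.py <<'E'
TO=np.array([.5399,.0162]);TY=.020
def tw(x,y): return TO+np.array([[np.cos(TY),-np.sin(TY)],[np.sin(TY),np.cos(TY)]])@[x,y]
def down(y): return [np.pi,0,y]
def pick(xy,yaw,z,op=.075,zh=.17,grip=50):
    movep([*xy,zh],down(yaw)); gripper_to(op)
    move_l([*xy,z+.03],.2)
    hit=move_l([*xy,z],.06,max_force=15)
    gripper_to(0,grip); o=observe(); print("grip",o["opening"],o["grasp_force"],"hit",hit,o["eef_pos"])
    move_l([*xy,zh],.2); o=observe(); print("lifted",o["opening"],o["grasp_force"],o["time_s"])
    return o["opening"]>.02
def place(xy,yaw,z,op=.042,zh=.17):
    movep([*xy,zh],down(yaw)); o=observe(); print("over",o["opening"],o["grasp_force"])
    if o["opening"]<.02: return False
    move_l([*xy,z+.025],.2)
    hit=move_l([*xy,z],.05,max_force=12); o=observe();print("placed",hit,o["eef_pos"],o["opening"],o["grasp_force"])
    gripper_to(op); move_l([*xy,zh],.2); print("t",observe()["time_s"]); return True
E
python3 - <<'E'
from h import *
movep([.43,.2,.28],down(.19))
if pick([.4268,.248],.19,.001):
    place(tw(-.052,.06),TY,.022)
movep([.45,.12,.28],down(0))
c=get_calibration("wrist");p,d=get_image("wrist")
cv2.imwrite("pics/w2.png",p[:,:,::-1])
E
```

```text
grip 0.024650084493371142 49.0149986743927 hit False [0.42714074 0.24823128 0.00150646]
lifted 0.024503365384852836 49.059072732925415 7.425
over 0.024748449482080208 49.08930480480194
placed True [0.48609054 0.07507402 0.02152336] 0.024437554861182882 49.646950364112854
t 10.6833
```

View pics/w2.png

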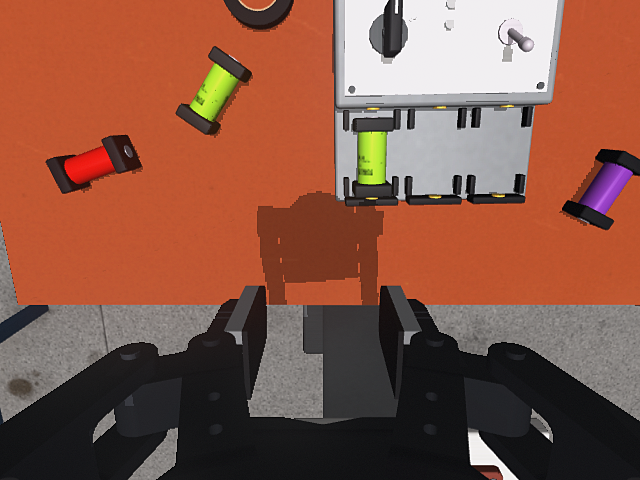

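The first cell lies in the left bay at (372,157), between the end stops. The second cell is at (217,90). I'll re-measure it and pick it for the right bay.

Run:
```python
from h import *
c=get_calibration("wrist");p,d=get_image("wrist");W=cloud(d,c)
u,v=np.meshgrid(range(640),range(480))
G=[]
for b in blobs(green(p)&(v<280)&(v>15),150):
    r=rect(ray(np.argwhere(b)[:,::-1],.042 if b[:,300:].any() else .022,c)); print(r,np.median(W[b],0))
    if not b[:,300:].any(): G.append(r)
ctr,a,_=G[0]
movep([*ctr,.25],down(a))
if pick(ctr,a,.001):
    place(tw(-.051,-.06),TY,.022)
movep([.44,.016,.28],down(0))
c=get_calibration("wrist");p,d=get_image("wrist")
for b in blobs(green(p)&(v<280)&(v>60),150):
    print(rect(ray(np.argwhere(b)[:,::-1],.042,c)))
cv2.imwrite("pics/w3.png",p[:,:,::-1])
```

```text
(array([0.54291217, 0.22159955]), np.float64(-0.6211563584403539), (47.366310119628906, 25.53097152709961)) [0.54335238 0.2198978  0.02895512]
(array([0.48591681, 0.0760138 ]), np.float64(0.0115626309003376), (47.45587921142578, 25.017322540283203)) [0.48742254 0.07698329 0.04902624]
grip 0.024469622782533156 49.22718644142151 hit False [0.54338671 0.22174138 0.00155427]
lifted 0.024750209651712592 49.030274748802185 15.9583
over 0.024421285115683634 49.021761417388916
placed True [ 0.48948831 -0.04472958  0.02152568] 0.024453131749614304 49.68852996826172
t 19.5167
(array([ 0.49039743, -0.04364399]), np.float64(0.031052154543512067), (47.56516647338867, 24.807167053222656))
(array([0.48645721, 0.07553316]), np.float64(0.0011419316163210347), (46.80021667480469, 25.595224380493164))
```

View pics/w3.png

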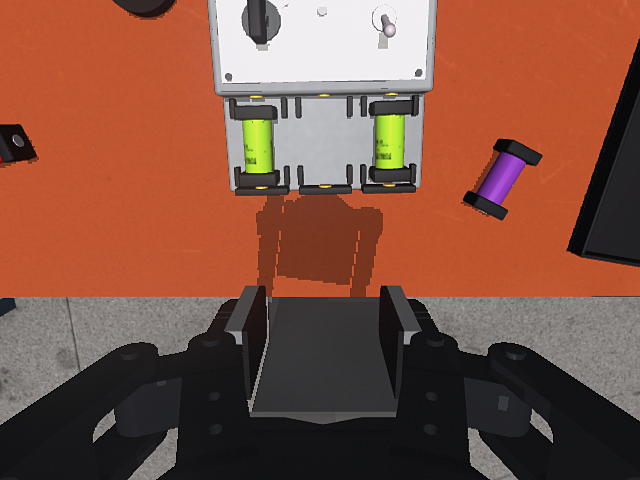

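Both cells are seated, at (257,147) and (390,142). Next I push the toggle to on with the shut fingers.

Run:
```python
from h import *
g=lambda x:tw(x,-.050)
gripper_to(0,30)
movep([*g(0),.16],down(TY)); move_l([*g(0),.072],.15,max_force=10)
print(move_l([*g(.042),.072],.06,max_force=15),observe()["eef_pos"],observe()["ft_force"])
move_l([*g(.036),.072],.1); move_l([*g(.03),.18],.2)
movep([.46,.016,.28],down(0))
p,d=get_image("wrist"); print(observe()["time_s"])
cv2.imwrite("pics/w4.png",cv2.resize(p[0:220,190:460],None,fx=2.5,fy=2.5)[:,:,::-1])
```

```text
False [ 0.58257644 -0.0328472   0.07164312] [-0.50495409  0.33169442  0.32284535]
24.5917
```

View pics/w4.png

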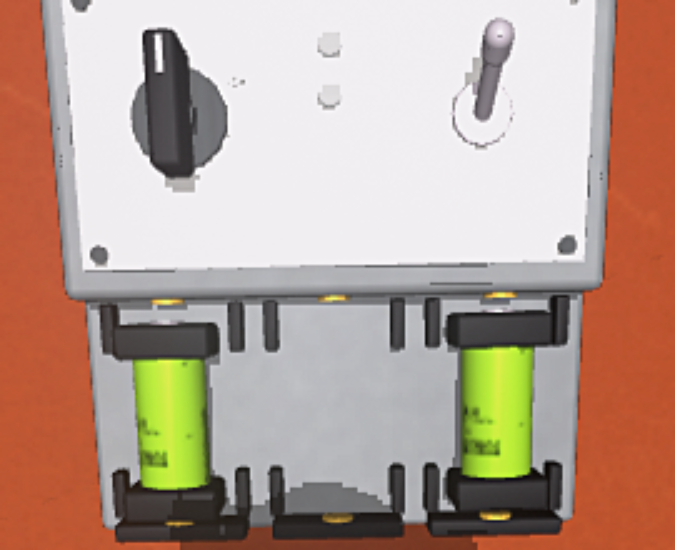

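The toggle bat at crop (497,35) now leans to the back, so it is on. Next I grip the key bar and turn joint 6, watching the torque.

Run:
```python
from h import *
k=tw(.048,.050)
movep([*k,.16],down(TY)); gripper_to(.05)
print(move_l([*k,.062],.1,max_force=10))
gripper_to(0,40); o=observe(); print(o["opening"],o["grasp_force"],o["ft_force"],o["torque"])
q0=o["q"]; qi=inverse_kinematics(o["eef_pos"],[np.pi,0,TY-.1]); s=np.sign(qi[5]-q0[5]); print("s",s,q0[5])
for a in (.3,.6,.9,1.0,1.05,1.08,1.11):
    q=q0.copy(); q[5]+=s*a; set_joints(q); o=observe(); print(a,o["q"][5]-q0[5],o["torque"].round(3),o["ft_force"].round(1),o["opening"].round(4))
hold(1.1); o=observe(); print(o["tcp_rot"],o["torque"],o["time_s"])
p,d=get_image("wrist")
cv2.imwrite("pics/w5.png",p[:,:,::-1])
gripper_to(.06); hold(.4)
z=observe()["eef_pos"]; move_l([z[0],z[1],.18],.15)
movep([.46,.016,.28],down(0))
p,d=get_image("wrist"); c=get_calibration("wrist");W=cloud(d,c)
u,v=np.meshgrid(range(640),range(480))
m=(W[...,2]>.082)&(W[...,2]<.095)&(u<310)&(u>220)&(v<90);print("key",rect(W[m]),m.sum(),observe()["time_s"])
cv2.imwrite("pics/w6.png",cv2.resize(p[0:220,190:460],None,fx=2.5,fy=2.5)[:,:,::-1])
```

```text
False
0.009312828117003565 41.70392453670502 [-0.47990095 -4.73096899  4.96989075] [-0.56704258  0.23366109 -0.01916797]
s 1.0 1.531242767252355Traceback (most recent call last):
  File "<stdin>", line 8, in <module>
AttributeError: 'float' object has no attribute 'round'
```

The script stopped on a printing error with the key held at 0.3 rad. I continue from there.

Run:
```python
from h import *
q0=observe()["q"]; b=1.53124
for a in (.3,.6,.9,1.0,1.05,1.08,1.10):
    q=q0.copy(); q[5]=b+a; set_joints(q); o=observe(); print(a,o["q"][5]-b,o["torque"].round(3),o["ft_force"].round(1),o["opening"])
hold(1.1); o=observe(); print(o["tcp_rot"],o["torque"],o["time_s"])
p,d=get_image("wrist")
cv2.imwrite("pics/w5.png",p[:,:,::-1])
gripper_to(.06); hold(.4)
z=observe()["eef_pos"]; move_l([z[0],z[1],.18],.15)
movep([.46,.016,.28],down(0))
p,d=get_image("wrist"); c=get_calibration("wrist");W=cloud(d,c)
u,v=np.meshgrid(range(640),range(480))
m=(W[...,2]>.082)&(W[...,2]<.095)&(u<310)&(u>220)&(v<90);print("key",rect(W[m]),m.sum(),observe()["time_s"])
cv2.imwrite("pics/w6.png",cv2.resize(p[0:220,190:460],None,fx=2.5,fy=2.5)[:,:,::-1])
```

```text
0.3 0.29857756102024235 [-0.355  0.103  0.084] [-0.2 -3.3  2. ] 0.009112009781648975
0.6 0.5956528035750885 [-0.594  0.213  0.07 ] [-1.8 -4.1  2.3] 0.009005049991192797
0.9 0.8965994258629562 [-0.749  0.342  0.123] [-2.5 -4.6  3.4] 0.00957462516837401
1.0 0.9967178619031078 [-0.747  0.395  0.092] [-2.3 -4.5  3.1] 0.009256876112894087
1.05 1.0464760488495823 [-0.759  0.385  0.099] [-3.3 -6.   3.5] 0.009432883246486095
1.08 1.0757606810162703 [-0.773  0.421  0.465] [-2.5 -5.6  3.5] 0.008994150154670139
1.1 1.0953246775642946 [-0.818  0.36   0.692] [-4.1 -6.   4.2] 0.009064318839777145
[ 3.14016817e+00 -2.20139863e-03 -1.07478583e+00] [-0.80222225  0.41550665  0.69218092] 30.9833
key (array([0.58665253, 0.06718585]), np.float64(0.01816599603954061), (37.63400650024414, 10.242252349853516)) 780 34.05
```

View pics/w5.png

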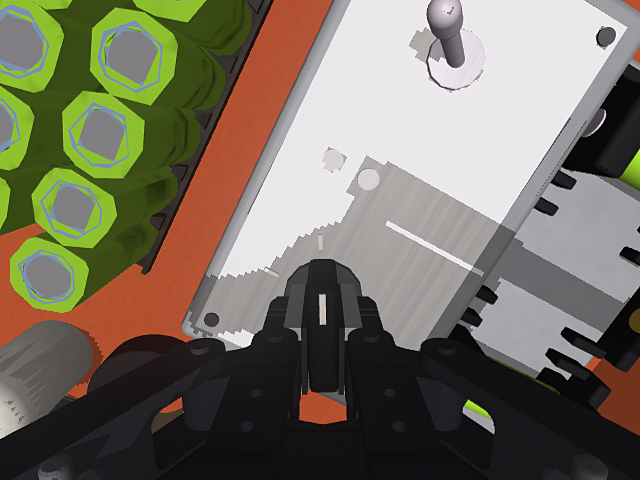

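View pics/w6.png

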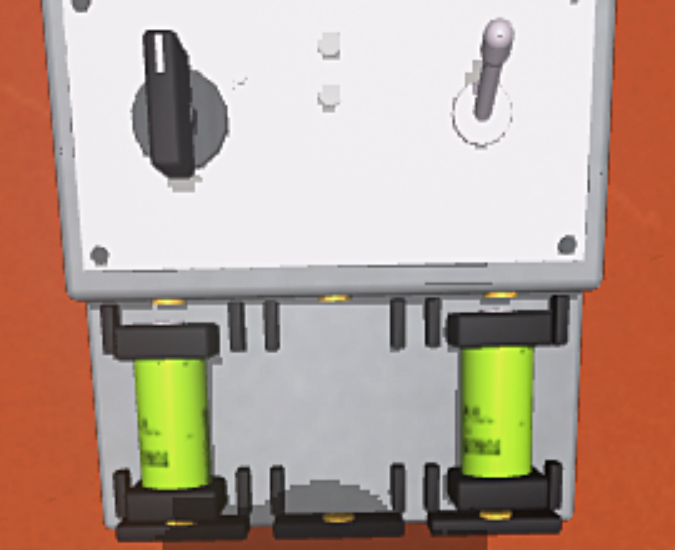

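The first picture shows the bar turned with the pads, and the torque jump shows it reached its stop. The second shows the key back at rest at (168,105) and the toggle still on. Now I flip the toggle off from behind, and re-measure the tray and the cells.

Run:
```python
from h import *
g=lambda x:tw(x,-.050)
gripper_to(0,30)
movep([*g(.088),.17],down(TY)); print(move_l([*g(.088),.072],.12,max_force=10))
print(move_l([*g(.054),.072],.06,max_force=15),observe()["eef_pos"],observe()["ft_force"])
move_l([*g(.060),.072],.1); move_l([*g(.066),.18],.2)
movep([.46,.016,.28],down(0)); gripper_to(.06)
p,d=get_image("wrist"); c=get_calibration("wrist");W=cloud(d,c)
u,v=np.meshgrid(range(640),range(480))
m=(W[...,2]>.074)&(W[...,2]<.095)&(u>350)&(u<420)&(v<100);print("toggle tip",W[m].mean(0),"off expects",tw(.032,-.05))
for b in blobs(green(p)&(v<280)&(v>60),150): print("cell",rect(ray(np.argwhere(b)[:,::-1],.042,c)))
cv2.imwrite("pics/w7.png",cv2.resize(p[0:220,190:460],None,fx=2.5,fy=2.5)[:,:,::-1])
movep([.42,-.25,.33],down(0))
p,d=get_image("wrist"); c=get_calibration("wrist");W=cloud(d,c)
Z=W[...,2]; m=(Z>.017)&(Z<.03)&(v<330)&dark(p); b=max(blobs(m,50),key=np.sum)
print("tray rim",rect(W[b]),observe()["time_s"])
m=dark(p)&(v<330)&(W[...,0]>.33)
b=max(blobs(m,500),key=np.sum);print("tray mask",rect(ray(np.argwhere(b)[:,::-1],.018,c)))
cv2.imwrite("pics/w8.png",p[:,:,::-1])
```

```text
False
False [ 0.5949103  -0.03276876  0.07209386] [-0.34142615 -0.49971906 -0.15826185]
toggle tip [ 0.57409892 -0.03239209  0.08668179] off expects [ 0.57289353 -0.03315004]
cell (array([ 0.48972955, -0.04376653]), np.float64(0.03410628016518258), (47.43399429321289, 24.64740753173828))
cell (array([0.48552124, 0.07545097]), np.float64(0.000404945021998282), (46.57175827026367, 25.51359748840332))
tray rim (array([ 0.47348761, -0.32013306]), np.float64(-0.16784799138917084), (218.0330810546875, 117.65531158447266)) 40.6417
tray mask (array([ 0.47305267, -0.32060727]), np.float64(-0.16810232327327324), (220.49342346191406, 119.79022979736328))
```

View pics/w7.png

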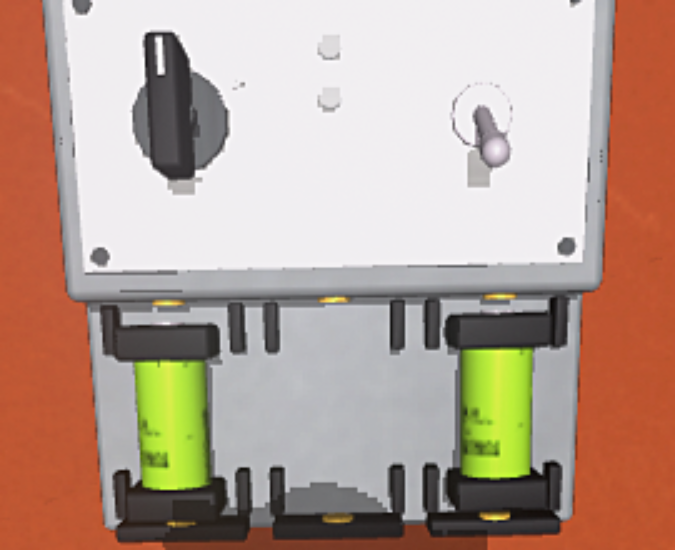

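View pics/w8.png

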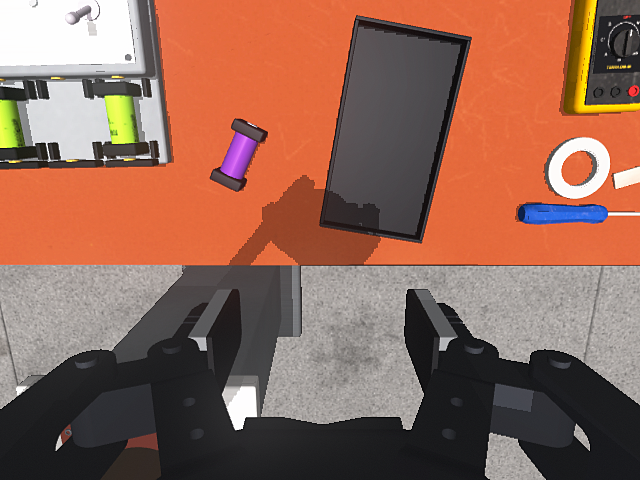

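The toggle tip at crop (494,148) is back at off, and the tray is empty at (395,130). I move the cells into the tray, re-measuring it before each placing.

```bash
cat >> h.py <<'E'
def tray():
    movep([.42,-.25,.33],down(0)); c=get_calibration("wrist");p,d=get_image("wrist");W=cloud(d,c);Z=W[...,2]
    m=(Z>.017)&(Z<.03)&dark(p); m[330:]=0
    r=rect(W[max(blobs(m,50),key=np.sum)]); print("tray",r)
    assert abs(r[2][0]-218)<8 and abs(r[2][1]-118)<8
    return r[0],r[1]
def to_tray(cell,off):
    if not pick(cell,TY,.0215,op=.044): return False
    c,a=tray(); 
    return place(c+off*np.array([np.cos(a),np.sin(a)]),a+np.pi/2,.0065,zh=.16)
E
python3 - <<'E'
from h import *
movep([.47,-.05,.28],down(TY))
print(to_tray([.4893,-.0444],.05))
movep([.47,-.1,.28],down(TY)); movep([.47,.05,.28],down(TY))
c=get_calibration("wrist");p,d=get_image("wrist");v=np.mgrid[:480,:640][0]
r=[rect(ray(np.argwhere(b)[:,::-1],.042,c)) for b in blobs(green(p)&(v<280)&(v>40),150)];print(r)
r=[x for x in r if np.hypot(*(x[0]-[.486,.0753]))<.012]
if r: print(to_tray(r[0][0],-.05))
movep([.40,-.22,.33],down(0)); p,d=get_image("wrist");cv2.imwrite("pics/w9.png",p[:,:,::-1])
E
```

```text
grip 0.02434502915543947 49.08785283565521 hit False [ 0.48986012 -0.04454871  0.02206257]
lifted 0.024477667681605426 49.04178321361542 44.9083
tray (array([ 0.47214099, -0.32298178]), np.float64(-0.14333186250028263), (216.93679809570312, 117.2045669555664))
over 0.024363210023240992 49.02710974216461
placed True [ 0.52109972 -0.32971121  0.00606814] 0.024564848092417508 49.53925609588623
t 49.85
True
[(array([0.48338791, 0.07936762]), np.float64(0.010470954356135431), (46.5633430480957, 24.782987594604492))]
grip 0.024662273141187987 49.10300552845001 hit False [0.48380751 0.07854026 0.02206443]
lifted 0.024492606154001333 50.31962692737579 55.4167
tray (array([ 0.47285345, -0.32050958]), np.float64(-0.1687020671507593), (214.85543823242188, 117.32637023925781))
over 0.024365884635045475 50.313416719436646
placed True [ 0.42307922 -0.31168059  0.00610118] 0.024563913271702428 50.96109867095947
t 60.7583
True
```

View pics/w9.png

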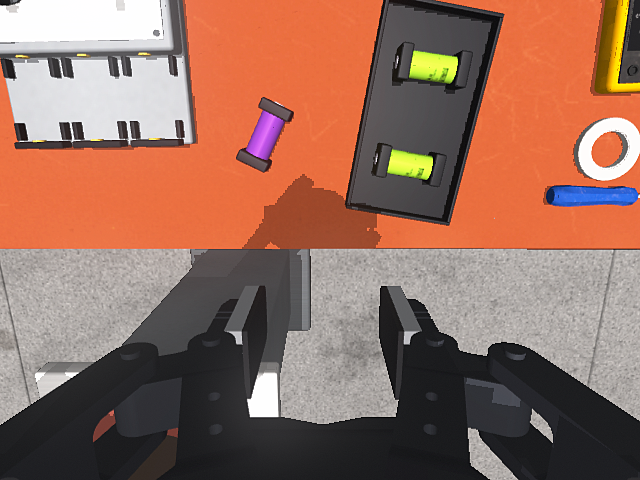

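Both cells lie flat and apart in the tray, at (433,66) and (411,164), and the tester is empty. I check the heights and the left of the bench once more, then hand in.

Run:
```python
from h import *
c=get_calibration("wrist");p,d=get_image("wrist");W=cloud(d,c)
ok=[]
for b in blobs(green(p)&(np.mgrid[:480,:640][0]<240),150):
    z=np.percentile(W[b][:,2],98);r=rect(ray(np.argwhere(b)[:,::-1],.026,c)); print(z,r); ok.append(abs(z-.034)<.005)
p,d=get_image("top");m=green(p);m[:198]=0;m[330:]=0;m[:,450:]=0
print([np.argwhere(b).mean(0)[::-1] for b in blobs(m,60)],observe()["time_s"])
if ok==[True,True]: job_done(); print("handed in")
```

```text
0.036046162759583444 (array([ 0.52099164, -0.33043787]), np.float64(1.4414603079293622), (46.81626892089844, 25.8870849609375))
0.036141336341478064 (array([ 0.42349557, -0.31275781]), np.float64(1.4017958524439944), (46.901275634765625, 25.723217010498047))
[array([390.69148936, 249.71808511])] 62.2583
the job is handed in; nothing more can be done
handed in
```

I handed the job in at about 62 s: both green cells were loaded, tested with the toggle on and the start key turned to its stop, then laid flat and apart in the black tray after the toggle went back to off; the bystanders were not touched.

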